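# Lever the lid of the yellow dye tub

### The arm

A 6-joint arm with a two-finger parallel gripper is mounted at the origin on the work surface. World frame = base frame: x ahead of the robot, y to its left, z up, the work surface at z = 0. Lengths are in mm, angles in rad, forces in N, time in s.
With the tool pointing down it reaches from about 275 to 1000 mm from the base axis. Payload 8.4 kg.
Tool frame: the origin (TCP) lies at the very end of the fingers, on their centre line; the grasp point (between the pads) lies 19 mm behind it; z points along the fingers, y is the line along which they close (so a half turn about z gives the same grasp; the last joint's range is limited). The gripper opens to 85 mm and grips with 20 to 120 N. Pads are 22 mm wide; open, the fingers measure 114 mm over their backs; the gripper's body (76 mm by 85 mm) begins 54 mm behind the grasp point. The pads swing forward as they close: fully open they stand 13 mm farther back than shut.
Start: joints at [-1.15, 0.353, 1.633, -0, 1.155, -0.002], TCP at [256.446, -569.968, 231.281] pointing down, gripper open.
Joint ranges: [-2.63, 2.63], [-0.92, 2.1], [0.06, 2.66], [-1.3, 4.44], [0, 2.69], [-3.02, 3.02]. Speed limits (rad/s): [2.22, 2.22, 2.79, 3.14, 3.14, 3.14].

### API

Orientations are given as a unit quaternion [w, x, y, z].
In Python, from rig import manip gives the robot as it stands. The module is installed in compiled form; this text tells all that it offers.
- The arm moves only by the shell command python3 -m creep 'ROWS' [OPENING] [FORCE]. ROWS is JSON, a list of rows, each a list of 4 numbers: the shift along the world's x, y, z each as a share of 0.4 m, from -1 to 1, then the turn about the world's z as a share of pi rad, from -1 to 1. A call has 1 to 10 rows; each row is the pose to reach, as a shift and turn from the pose commanded when the call began, turning the shorter way round; what a row does not reach only later rows make up. A row lasts 1/8 s, in which the tool goes at most 62.5 mm and 10.7 degrees, less where a joint would pass 70% of its speed; a pose out of reach is approached as far as the arm can. A call with a number of a shift or a turn outside -1 to 1 is refused whole. A call with a gripper value outside its range is refused whole. OPENING is the finger opening in mm, from 0 to 85.4, set as the call begins (- or left out, the last holds). The fingers move at their own pace and stop on an object; FORCE is the grip in N (left out, the last holds). Time passes only in rows, so rows that repeat a pose let the fingers close. It gives the time, the measured TCP pose, the force, the opening and the grip force at its end, in the units of the state.
- manip.sense(): the state, without advancing time (a new reading comes with each control period).
- manip.grab_frame(name): name is "side" or "top"; returns the picture (400x640x3 uint8, blue, green, red); there is no depth.
- manip.get_calibration(name): a dict with "fx", "fy", "cx", "cy" (pixels), "D" ([k1, k2, p1, p2, k3] as OpenCV has them; the pictures are not rectified), "world_from_camera" (4x4, takes a point from camera to world coordinates). Camera axes: x right, y down, z forward; pixel columns grow to the right and rows downward; lengths in mm; the calibration is good to about 2 mm. A picture is of the moment at which its call begins. get_calibration takes no time and is no camera call.
- manip.close_job(): hands the job in; it is judged then, once.
Trained networks look in the newest picture that a camera, given by its name, has taken for a name from the list of things; names that differ only in an ending like _2 or _b are one class to them, and where a whole thing is asked for, a point or a joint stands for the part that bears it (a point fixed in the world has none). Each returns a list of dicts, best first, with "p" (0 to 1); they miss things now and then, are a little off and sometimes report something else, mostly with a low value. They report only what shows in the picture. A call takes as long as a camera call. They do not tell look-alikes from the thing itself.
- manip.trace(camera, query): "mask" (400x640 bool, what is visible of it) and "position" ([column, row] in pixels, amid what is visible of it).
The state is a dict: "t": time; "joint_pos": joint angles; "dq": joint speeds; "joint_torque": joint torques, N m; "tool_pos": TCP position; "tool_rot": TCP orientation; "contact_force": force on the tool from outside, world axes, zero at the start; "torque": the same for the moment, N m; "width": opening from 0.0 (shut) to 1.0 (fully open); "gripper_force": force on a finger pad.
Only numpy, scipy, OpenCV 4.12 (cv2) and the standard library are available. Lean on these libraries where they do the work, as an engineer would, in place of code of your own. Each camera call takes 0.05 s, during which the arm holds its last target. There are 200 camera calls.

### The job

Take the lid lifter, hook its toe under the lip of the yellow tub's snap lid and lever the lid up until it has snapped free and its lip stands about 25 mm higher than when shut. Open it with the lifter only, never with the gripper, and leave the red tub shut. Then stand the lifter upright on the bench again and let go of it.

Things in the scene. Friction and masses are not known exactly. Their poses are not given: they have to be found in the camera images.
- lifter_mid (a point): Lid lifter, loose L-shaped tool, 0.2 kg, upright on the bench. Point: on the handle's axis, 63 mm above the underside; z up the handle, x the way the toe points. Handle dark wood, 22 x 22 mm, top at 126 mm; grip 60-115 mm up. Steel heel block 30 (x) x 40 (y) x 14 mm, centred under it; flat toe 26 mm wide, 5 mm thick, level with the underside, its tip 46 mm ahead (+x) of the axis
- yellow_lip (a point): Middle of the front edge of the yellow lid's lip, at its underside. Shut: z up, -x outward (roughly to the robot). Lip: flat tab 46 mm wide, 5 thick; 25 mm free depth (+x) under it before the tub's wall. A fixed level wooden rail runs in front of the lips as a rest for the heel: its top 18 mm below this point, from 18 to 58 mm outward (-x) of it
- yellow_lid (a joint): Yellow lid's hinge, rad: 0 shut, grows as the lip rises (0.1 = 14.5 mm), max 1.3. Hinge at the far side, 146 mm in +x from the lip's edge, at its height. A snap holds it shut and lets go in the first 8 mm at about 4 to 5 N at the lip; past it about 1 N, and it stays where left. Lid: disc 124 mm across, 8 mm thick; white tub 112 mm across, 80 high, yellow band
- red_lid (a joint): Hinge of the red lid, rad: 0 shut; to be left shut. Same tub and lid with red band, beside the yellow one (170 mm between centres, either order), turned the same way. Both tubs are fixed in a fixed wooden caddy, 360 mm wide, whose front rail is 74 mm above the bench
Mind the look-alikes: they are no part of the job. Of the things that look like the part that bears lifter_mid, take the one that is farthest from the robot's base at the start.

How it is judged (in metres and radians):
On the way:
1. the lifter pushes the yellow lid up, past its first 3 mm at the lip (value of joint yellow_lid above 0.02 rad and contact force between lifter and yellow_lid above 0.3 N), for 0.1 s.
At the end, for the whole second after the job is handed in: The yellow lid stays open by more than 0.10 rad (its lip 14.5 mm or more above shut), the red lid is shut (less than 0.03 rad), and the lifter stands released and at rest on the bench, upright within 10 degrees, its middle less than 75 mm above the bench (value of joint yellow_lid above 0.1 rad and value of joint red_lid below 0.03 rad and angle between lifter_mid's own z axis and vertical below 0.17 rad and height (world z) of lifter_mid below 0.075 m and linear speed of lifter below 0.02 m/s); the robot touches nothing.
It fails at once if the gripper or the arm touches the yellow lid (contact force between any of the fingers, the arm and yellow_lid above 0.5 N).
It fails at once if the red lid is opened (value of joint red_lid above 0.06 rad).
It also fails if it takes over 56 s, if anything falls off the work surface, if the arm or the gripper's body presses on something with over 40 N, if the wrist force passes 120 N, or if a joint passes its speed limit or range.

## Working session

There is one attempt and no reset: what is moved stays moved. The work goes in short steps, Python scripts to look and compute and a shell command to move; the robot and the scene stay as the last step left them, time stands still between calls to the robot, and variables do not carry over. Pictures are saved under pics/ and viewed, at most 10 in all, crops included, and the job is handed in when it is done.

```bash
mkdir -p pics
python3 - <<'E'
from rig import manip
import cv2,numpy as np
for n in("side","top"):
    cv2.imwrite(f"pics/{n}0.png",manip.grab_frame(n))
    c=manip.get_calibration(n);print(n,c)
    for q in("lifter_mid","yellow_lip","yellow_lid","red_lid"):
        for r in manip.trace(n,q):
            m=r["mask"];ys,xs=np.nonzero(m);print(q,round(r["p"],2),np.round(r["position"],1),m.sum(),(xs.min(),xs.max(),ys.min(),ys.max()) if len(xs) else None)
print(manip.sense())
E
```

```text
side {'fx': 395.79050011443553, 'fy': 395.79050011443553, 'cx': 321.27794647042924, 'cy': 197.18969749441422, 'D': array([-0.05088643,  0.        ,  0.        ,  0.        ,  0.        ]), 'world_from_camera': array([[-9.35581280e-01, -2.08729336e-01,  2.84815261e-01,
         2.65977331e+02],
       [-3.52861121e-01,  5.83007558e-01, -7.31840978e-01,
         6.89515539e+02],
       [-1.32927679e-02, -7.85196951e-01, -6.19103425e-01,
         7.15323567e+02],
       [ 0.00000000e+00,  0.00000000e+00,  0.00000000e+00,
         1.00000000e+00]])}
lifter_mid 0.94 [422.9 180.5] 501 (np.int64(407), np.int64(429), np.int64(156), np.int64(198))
lifter_mid 0.7 [384.  161.6] 414 (np.int64(371), np.int64(390), np.int64(144), np.int64(184))
lifter_mid 0.68 [392.3 192. ] 596 (np.int64(381), np.int64(403), np.int64(166), np.int64(214))
yellow_lip 0.88 [222.4 247.4] 1983 (np.int64(191), np.int64(254), np.int64(227), np.int64(267))
yellow_lid 0.95 [221.7 247.5] 2042 (np.int64(191), np.int64(254), np.int64(226), np.int64(267))
red_lid 0.58 [266.2 205. ] 1410 (np.int64(241), np.int64(296), np.int64(
[... 1138 characters left out ...]
: 0.5, 'joint_pos': array([-1.15037660e+00,  3.52993056e-01,  1.63341851e+00,  7.33722666e-06,
        1.15520339e+00, -2.43646421e-03]), 'dq': array([-0.00170054, -0.00087986, -0.00268382, -0.00034378, -0.00039192,
       -0.000341  ]), 'joint_torque': array([ 6.36687892e-04, -6.04697728e+01, -3.42181849e+01, -1.33304552e-04,
        2.32113649e-03, -6.69975606e-06]), 'tool_pos': array([ 256.456678  , -569.95014374,  231.27737491]), 'tool_rot': array([-1.16021179e-05,  9.77732527e-01,  2.09854962e-01,  9.70293826e-07]), 'contact_force': array([-0.10538145,  0.58168356, -0.12425624]), 'torque': array([ 0.0178851 , -0.03315711,  0.04783436]), 'gripper_force': 0.0, 'width': 0.9978207544466521}
```

```bash
cat > h.py <<'E'
import cv2,numpy as np
from rig import manip
def ray(n,p):
    c=manip.get_calibration(n);K=np.array([[c["fx"],0,c["cx"]],[0,c["fy"],c["cy"]],[0,0,1]])
    u=cv2.undistortPoints(np.array([[p]],float),K,c["D"])[0,0];T=c["world_from_camera"]
    return T[:3,3],T[:3,:3]@np.array([u[0],u[1],1])
def atz(n,p,z):
    o,d=ray(n,p);return o+d*(z-o[2])/d[2]
def tri(ps,pt):
    o1,d1=ray("side",ps);o2,d2=ray("top",pt)
    s=np.linalg.lstsq(np.c_[d1,-d2],o2-o1,rcond=None)[0]
    a,b=o1+s[0]*d1,o2+s[1]*d2;return (a+b)/2,np.linalg.norm(a-b)
def proj(n,P):
    c=manip.get_calibration(n);K=np.array([[c["fx"],0,c["cx"]],[0,c["fy"],c["cy"]],[0,0,1]])
    T=np.linalg.inv(c["world_from_camera"]);return cv2.projectPoints(np.array(P,float).reshape(-1,3),cv2.Rodrigues(T[:3,:3])[0],T[:3,3],K,c["D"])[0][:,0]
E
python3 - <<'E'
import cv2
a=cv2.imread("pics/top0.png");b=cv2.imread("pics/side0.png")
f=lambda i,x,y,w,h,s:cv2.resize(i[y:y+h,x:x+w],None,fx=s,fy=s,interpolation=2)
cv2.imwrite("pics/t1.png",f(a,180,100,260,200,3))
cv2.imwrite("pics/s1.png",f(b,175,120,265,170,3))
E
```

```text
(no output)
```

View pics/t1.png

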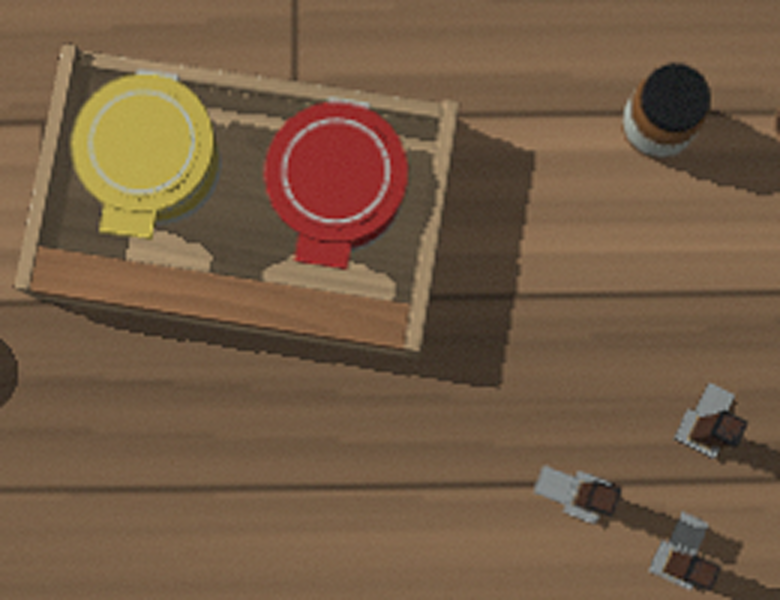

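View pics/s1.png

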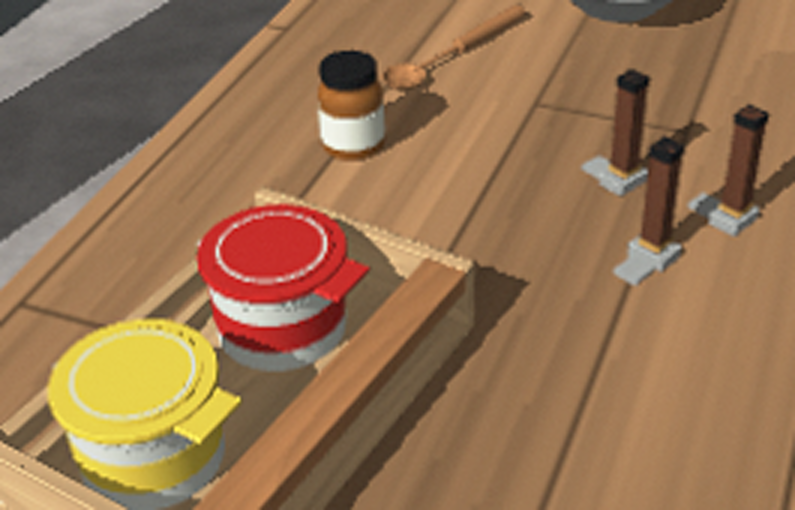

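The crops show three lifters. In the full top picture their caps are at (424,243), (381,266) and (414,291); the far one is at (424,243). The yellow tub is on the left with its lip's front edge at about (222,178), and the red tub is on the right. Next I fit the poses to the masks.

```bash
cat >> h.py <<'E'
def box(x0,x1,y0,y1,z0,z1): return np.array([[x,y,z] for x in(x0,x1) for y in(y0,y1) for z in(z0,z1)],float)
LIFT=[box(-11,11,-11,11,0,126),box(-15,15,-20,20,0,14),box(0,46,-13,13,0,5)]
a=np.linspace(0,2*np.pi,40)
LID=[np.r_[[[81+62*np.cos(t),62*np.sin(t),z] for t in a for z in(0,8)]],box(0,40,-23,23,0,5)]
def render(n,parts,x,y,yaw,z=0):
    R=np.array([[np.cos(yaw),-np.sin(yaw),0],[np.sin(yaw),np.cos(yaw),0],[0,0,1]])
    im=np.zeros((1600,2560),np.uint8)
    for p in parts:
        q=proj(n,p@R.T+[x,y,z])
        cv2.fillConvexPoly(im,cv2.convexHull(((q+.5)*4).astype(np.int32)),255)
    return cv2.resize(im,(640,400),interpolation=cv2.INTER_AREA)/255.
def fit(masks,parts,x0,z=0):
    from scipy.optimize import minimize
    f=lambda v:sum(np.abs(render(n,parts,v[0],v[1],v[2],z)-m).sum()/m.sum() for n,m in masks)
    best=None
    for s in([0],[.3],[-.3]):
        x=np.array(x0,float);x[2]+=s[0]
        S=np.vstack([x,x+[15,0,0],x+[0,15,0],x+[0,0,.3]])
        r=minimize(f,x,method="Nelder-Mead",options=dict(initial_simplex=S,xatol=.05,fatol=1e-4))
        if best is None or r.fun<best.fun:best=r
    return best.x,best.fun
def get(n,q,near,photo=True):
    if photo: manip.grab_frame(n)
    L=[r for r in manip.trace(n,q) if r["p"]>.3]
    return min(L,key=lambda r:np.hypot(*(np.array(r["position"])-near)))["mask"]
E
cat > f1.py <<'E'
from h import *
for s,t in(((385.7,146.7),(424,242.7)),((396.7,170),(380.7,266)),((425.3,158.7),(414.3,290.7))):
    P,e=tri(s,t);print(P,e,np.hypot(*P[:2]))
P,e=tri((385.7,146.7),(424,242.7))
tip=atz("top",(180+718/3,100+393/3),5);yaw=np.arctan2(*(tip-P)[1::-1])
ms=[("side",get("side","lifter_mid",(384,162))),("top",get("top","lifter_mid",(415,243)))]
print("guess",P,tip,yaw);print(fit(ms,LIFT,[P[0],P[1],yaw]),[fit([m],LIFT,[P[0],P[1],yaw]) for m in ms])
L=atz("top",(222.2,178.3),97)
ml=[("side",get("side","yellow_lid",(222,247))),("top",get("top","yellow_lid",(226,149)))]
g=[L[0],L[1],-.1];print("lip",L);
y=fit(ml,LID,g,92);print(y,[fit([m],LID,g,92) for m in ml])
mr=[("side",get("side","red_lid",(266,205))),("top",get("top","red_lid",(291,160)))]
R=atz("top",(288,188),97);r=fit(mr,LID,[R[0],R[1],-.1],92);print("red",r)
c=lambda v:v[:2]+81*np.array([np.cos(v[2]),np.sin(v[2])])
d=c(y[0])-c(r[0]);print(np.hypot(*d),"axis yaw",np.arctan2(-d[0],d[1]))
E
python3 f1.py
```

```text
[ 447.58140645 -300.30126362  118.58935609] 0.8465543224020227 538.9897627316923
[ 391.97150409 -190.36239434  120.38610236] 0.6915855101479461 435.7516508208332
[ 329.67053915 -271.86273683  120.14460697] 0.2528182997942163 427.3078656605834
guess [ 447.58140645 -300.30126362  118.58935609] [ 483.66355688 -314.78041311    5.        ] -0.3816118245037671
(array([ 447.07513913, -295.00142386,   -0.53774052]), np.float64(0.21929239288307917)) [(array([ 446.62279458, -296.45601694,   -0.50587318]), np.float64(0.07942628903413218)), (array([ 447.68838992, -294.90913346,   -0.53703331]), np.float64(0.129375))]
lip [619.71967978 207.48202119  97.        ]
(array([ 6.21449852e+02,  2.10347217e+02, -1.84472394e-01]), np.float64(0.10516127608379663)) [(array([ 6.22070316e+02,  2.09045002e+02, -1.84506761e-01]), np.float64(0.05794435182980075)), (array([ 6.21510591e+02,  2.10869784e+02, -1.87927449e-01]), np.float64(0.04168990872210953))]
red (array([ 5.93020233e+02,  4.17420213e+01, -1.67322557e-01]), np.float64(0.06922104122712369))
169.59618412245493 axis yaw -0.16697271428613153
```

```bash
python3 -m creep '[[0.1,0.14,0,0.05],[0.2,0.28,0,0.1],[0.3,0.43,0,0.15],[0.4,0.57,0,0.2],[0.477,0.686,0,0.2],[0.477,0.686,0,0.2],[0.477,0.686,0,0.2]]' 60
python3 - <<'E'
from h import *
s=manip.sense();w,x,y,z=s["tool_rot"];print(s["tool_pos"],2*np.arctan2(y,x),s["joint_pos"])
E
```

```text
t: 1.98
tool_pos: [448.1, -294.3, 231.4]
tool_rot: [0.0, 0.864, 0.503, 0.0]
contact_force: [-1.0, -0.3, -0.2]
width: 0.702
gripper_force: 0.0
[ 448.06760172 -294.31454755  231.38462298] 1.053943898600537 [-5.84014432e-01  2.14821537e-01  1.82341512e+00  6.77113681e-05
  1.10316835e+00 -6.71925200e-02]
```

```bash
python3 -m creep '[[0,0,-0.1,0],[0,0,-0.2,0],[0,0,-0.3,0],[0,0,-0.36,0],[0,0,-0.408,0],[0,0,-0.408,0]]'
python3 -m creep '[[0,0,0,0],[0,0,0,0],[0,0,0,0],[0,0,0,0],[0,0,0,0],[0,0,0,0]]' 0 90
```

```text
t: 2.72
tool_pos: [445.8, -296.0, 66.9]
tool_rot: [-0.001, 0.865, 0.501, -0.001]
contact_force: [-0.0, -0.1, -0.6]
width: 0.697
gripper_force: 0.0
t: 3.48
tool_pos: [447.9, -296.1, 69.0]
tool_rot: [0.001, 0.865, 0.502, 0.0]
contact_force: [-1.3, -2.1, 6.6]
width: 0.245
gripper_force: 88.2
```

```bash
python3 -m creep '[[0,0,0.05,0],[0,0,0.1,0],[0,0,0.2,0],[0,0,0.2,0]]'
python3 - <<'E'
from h import *
a=manip.grab_frame("top");b=manip.grab_frame("side");s=manip.sense();w,x,y,z=s["tool_rot"];print(s["tool_pos"],2*np.arctan2(y,x),s["width"]*85.4)
f=lambda i,x,y,w,h,s:cv2.resize(i[y:y+h,x:x+w],None,fx=s,fy=s,interpolation=2)
cv2.imwrite("pics/g2.png",np.hstack([f(a,350,180,100,120,4),f(b,330,80,100,120,4)]))
E
```

```text
t: 3.98
tool_pos: [448.8, -296.5, 150.8]
tool_rot: [0.002, 0.865, 0.502, 0.001]
contact_force: [-0.2, -0.1, -2.4]
width: 0.245
gripper_force: 88.4
[ 447.07214015 -295.38242755  147.97668608] 1.0511985647291173 20.86140849834554
```

View pics/g2.png

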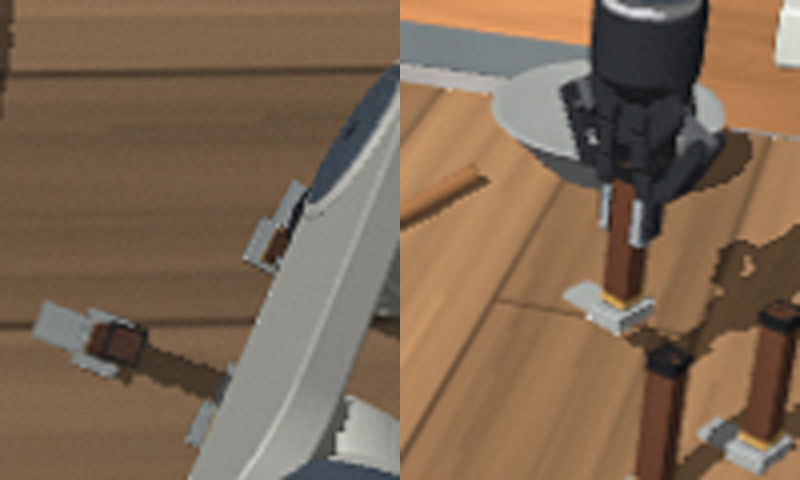

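Lifter held upright, with the toe at crop side (585,295) pointing away. I'm carrying it high to a point in front of the yellow lip.

```bash
python3 -m creep '[[0,0.08,0.1,0.01],[0.02,0.2,0.2,0.03],[0.05,0.34,0.2,0.05],[0.08,0.48,0.2,0.07],[0.12,0.62,0.2,0.09],[0.15,0.76,0.2,0.11],[0.18,0.9,0.2,0.11],[0.2,1,0.2,0.11]]'
python3 -m creep '[[0.02,0.1,0,0],[0.04,0.2,0,0],[0.051,0.295,0,0],[0.051,0.295,0,0],[0.051,0.295,0,0],[0.051,0.295,0,0]]'
python3 - <<'E'
from h import *
s=manip.sense();w,x,y,z=s["tool_rot"];yaw=2*np.arctan2(y,x)-np.pi/2;print(s["tool_pos"],yaw,s["joint_pos"])
a=manip.grab_frame("top");b=manip.grab_frame("side")
f=lambda i,x,y,w,h,s:cv2.resize(i[y:y+h,x:x+w],None,fx=s,fy=s,interpolation=2)
cv2.imwrite("pics/p3.png",np.hstack([f(a,180,120,100,130,4),f(b,180,140,100,130,4)]))
E
```

```text
t: 5.08
tool_pos: [526.5, 106.7, 226.4]
tool_rot: [-0.001, 0.765, 0.643, -0.001]
contact_force: [0.4, -0.5, -1.7]
width: 0.247
gripper_force: 88.6
t: 5.82
tool_pos: [547.3, 221.4, 227.5]
tool_rot: [-0.0, 0.766, 0.643, -0.001]
contact_force: [0.4, 0.1, -2.1]
width: 0.244
gripper_force: 88.7
[547.25780314 221.36162143 227.46850044] -0.1749686383527007 [ 3.81950390e-01  3.03888924e-01  1.71267579e+00 -2.25543379e-04
  1.12630724e+00  5.57016142e-01]
```

View pics/p3.png

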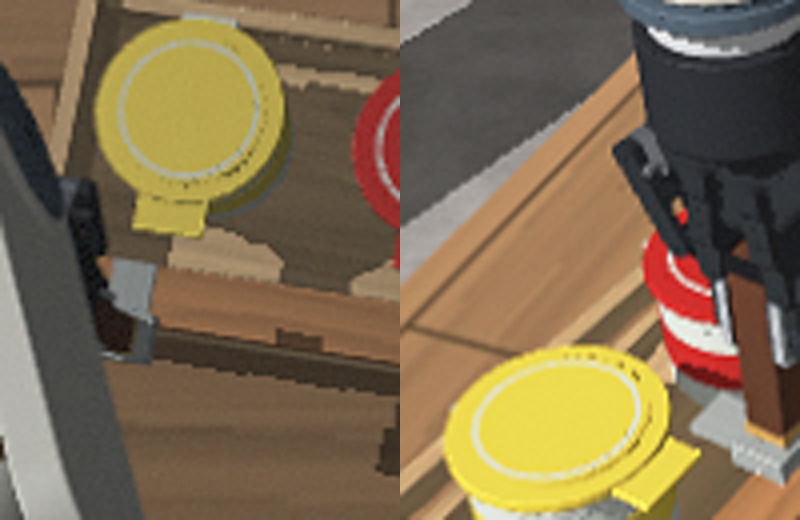

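The toe is in front of the lip and lined up in the top picture, with its front edge at crop (113,258) to (157,263). I'll check the model's projection against those pixels before lowering.

Run:
```python
from h import *
c,s=np.cos(-.175),np.sin(-.175);R=np.array([[c,-s,0],[s,c,0],[0,0,1]])
P=np.array([[46,13,5],[46,-13,5],[15,20,14],[-15,20,14],[-15,20,0]])@R.T+[547.3,221.4,159.5]
print(proj("top",P[:2])-[180,120]);print((proj("top",P[:2])-[180,120])*4)
print((proj("side",P)-[180,140])*4+[400,0])
L=np.array([[0,23,5],[0,-23,5]])@R.T+[621.5,209.5,92]
print((proj("top",L)-[180,120])*4,(proj("side",L)-[180,140])*4+[400,0])
```

```text
[[28.51346459 63.48499263]
 [38.94852519 65.18268909]]
[[114.05385837 253.93997051]
 [155.79410077 260.73075637]]
[[685.69077396 420.09930744]
 [718.19818924 388.06133413]
 [725.40430708 439.07033657]
 [776.56453825 462.31303805]
 [779.17931224 482.80320979]]
[[131.0202847  224.91379288]
 [200.58190946 236.14989722]] [[644.3017387  505.42382125]
 [699.13895569 449.79636048]]
```

```bash
python3 -m creep '[[0,0.002,-0.07,0],[0,0.002,-0.14,0],[0,0.002,-0.193,0],[0,0.002,-0.193,0],[0,0.002,-0.193,0]]'
python3 -m creep '[[0.03,-0.005,0,0],[0.06,-0.01,0,0],[0.09,-0.016,0,0],[0.121,-0.021,0,0],[0.121,-0.021,0,0],[0.121,-0.021,0,0]]'
python3 - <<'E'
from h import *
s=manip.sense();print(s["tool_pos"],s["contact_force"])
a=manip.grab_frame("top");b=manip.grab_frame("side")
f=lambda i,x,y,w,h,s:cv2.resize(i[y:y+h,x:x+w],None,fx=s,fy=s,interpolation=2)
cv2.imwrite("pics/p4.png",np.hstack([f(a,180,120,100,130,4),f(b,180,170,100,130,4)]))
E
```

```text
t: 6.55
tool_pos: [548.2, 223.1, 151.8]
tool_rot: [0.0, 0.766, 0.643, 0.001]
contact_force: [-0.1, -0.1, -1.5]
width: 0.245
gripper_force: 88.4
t: 7.3
tool_pos: [595.7, 214.7, 150.6]
tool_rot: [-0.0, 0.766, 0.643, -0.0]
contact_force: [-0.5, -0.0, -1.9]
width: 0.25
gripper_force: 88.6
[595.70881572 214.71873935 150.59791221] [-0.4608112  -0.0290418  -1.90714849]
```

View pics/p4.png

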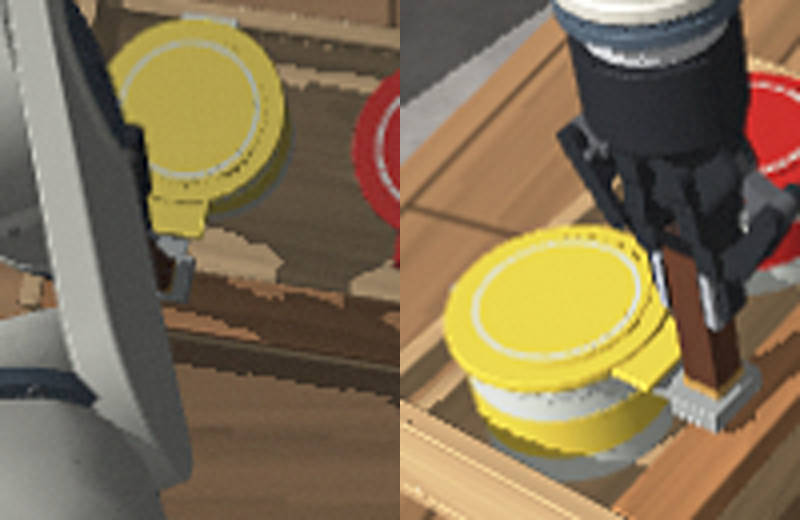

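Toe is under the lip, hidden beneath it in the top picture around (180,235), and there is no contact force yet. Lifting slowly now.

```bash
python3 -m creep '[[0,0,0.008,0],[0,0,0.014,0],[0,0,0.02,0],[0,0,0.026,0],[0,0,0.032,0],[0,0,0.038,0],[0,0,0.038,0]]'
python3 -m creep '[[0,0,0.008,0],[0,0,0.016,0],[0,0,0.024,0],[0,0,0.03,0],[0,0,0.03,0],[0,0,0.03,0]]'
python3 - <<'E'
from h import *
s=manip.sense();print(s["tool_pos"],s["contact_force"])
b=manip.grab_frame("side")
f=lambda i,x,y,w,h,s:cv2.resize(i[y:y+h,x:x+w],None,fx=s,fy=s,interpolation=2)
cv2.imwrite("pics/p5.png",f(b,180,160,130,130,4))
E
```

```text
t: 8.28
tool_pos: [596.3, 214.9, 166.9]
tool_rot: [0.0, 0.766, 0.643, 0.0]
contact_force: [0.1, 0.8, -2.2]
width: 0.247
gripper_force: 89.4
t: 9.02
tool_pos: [596.1, 214.9, 178.2]
tool_rot: [-0.0, 0.766, 0.643, 0.0]
contact_force: [-0.4, -0.5, -1.6]
width: 0.247
gripper_force: 89.4
[596.0789855  214.88107601 178.16090303] [-0.41532864 -0.48683317 -1.55449349]
```

View pics/p5.png

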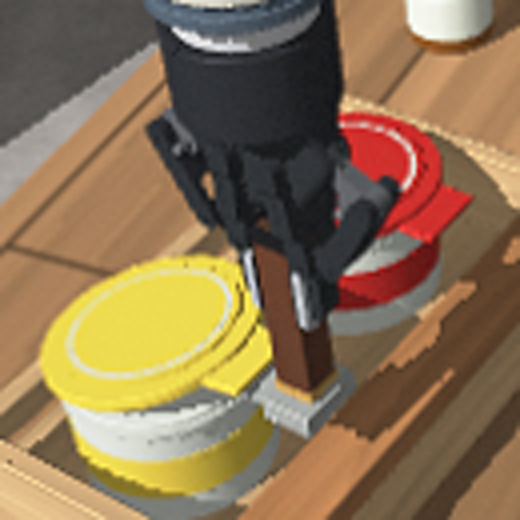

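The lid's lip has risen, with the tab now at crop (240,375) and the toe beneath it. I'll estimate the lid angle from its mask.

```bash
cat > ang.py <<'E'
from h import *
m=get("side","yellow_lid",(220,243))
def rl(t,ext=0):
    r=[]
    for p in LID:
        q=p-[146,0,0];r.append(np.c_[q[:,0]*np.cos(t)+q[:,2]*np.sin(t)+146,q[:,1],-q[:,0]*np.sin(t)+q[:,2]*np.cos(t)])
    return r
# score only lid outline away from arm: left part of mask
for x1 in (640,235):
    e=[(round(np.abs(render("side",rl(t),621.5,209.5,-.175,92)-m)[:,:x1].sum()),round(t,3)) for t in np.arange(-.05,.4,.02)]
    print(x1,sorted(e)[:4])
E
python3 ang.py
```

```text
640 [(155, np.float64(0.19)), (178, np.float64(0.17)), (191, np.float64(0.21)), (213, np.float64(0.15))]
235 [(53, np.float64(0.19)), (74, np.float64(0.17)), (75, np.float64(0.21)), (92, np.float64(0.15))]
```

```bash
python3 -m creep '[[0,0,-0.01,0],[0,0,-0.02,0],[-0.04,0.007,-0.02,0],[-0.08,0.014,-0.02,0],[-0.13,0.023,-0.02,0],[-0.18,0.032,-0.02,0],[-0.2,0.035,-0.02,0],[-0.2,0.035,-0.02,0]]'
python3 ang.py
python3 -m creep '[[-0.05,-0.1,0.05,0],[-0.1,-0.25,0.05,0],[-0.15,-0.38,0.03,0],[-0.2,-0.5,0,0],[-0.21,-0.56,-0.08,0],[-0.21,-0.56,-0.15,0],[-0.21,-0.56,-0.2,0],[-0.21,-0.56,-0.2,0],[-0.21,-0.56,-0.2,0]]'
python3 - <<'E'
from h import *
b=manip.grab_frame("side");cv2.imwrite("pics/p6.png",b)
E
```

```text
t: 10.18
tool_pos: [515.7, 229.1, 170.4]
tool_rot: [0.0, 0.766, 0.643, 0.0]
contact_force: [-1.0, -0.4, -1.6]
width: 0.247
gripper_force: 89.5
640 [(153, np.float64(0.19)), (181, np.float64(0.17)), (194, np.float64(0.21)), (216, np.float64(0.15))]
235 [(98, np.float64(0.19)), (113, np.float64(0.21)), (119, np.float64(0.17)), (136, np.float64(0.15))]
t: 11.4
tool_pos: [432.9, 4.8, 90.7]
tool_rot: [0.0, 0.766, 0.643, 0.0]
contact_force: [0.4, 0.2, -2.2]
width: 0.243
gripper_force: 89.3
```

View pics/p6.png

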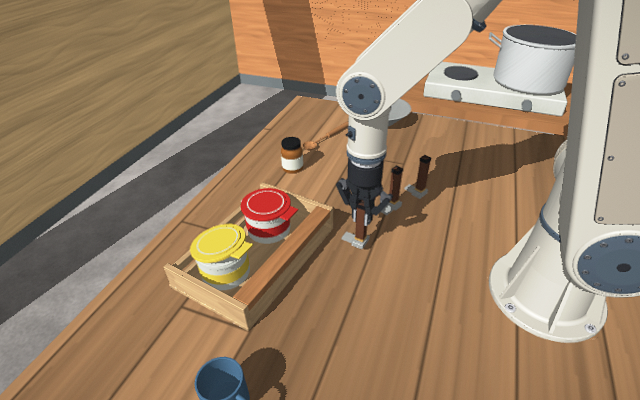

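The yellow lid stands open at about (220,243), the red lid is shut, and the lifter hangs upright over clear bench at (355,235). Setting it down.

```bash
python3 -m creep '[[0,0,-0.015,0],[0,0,-0.03,0],[0,0,-0.042,0],[0,0,-0.049,0],[0,0,-0.053,0],[0,0,-0.056,0],[0,0,-0.056,0],[0,0,-0.056,0]]'
```

```text
t: 12.45
tool_pos: [432.2, 4.8, 68.9]
tool_rot: [0.0, 0.766, 0.643, 0.0]
contact_force: [-5.6, -0.5, 23.6]
width: 0.243
gripper_force: 92.8
```

```bash
python3 -m creep '[[0,0,0.001,0],[0,0,0.001,0]]'; python3 -m creep '[[0,0,0,0],[0,0,0,0],[0,0,0,0],[0,0,0,0]]' 60
python3 -m creep '[[0,0,0.05,0],[0,0,0.12,0],[0,0,0.22,0],[0,0,0.32,0],[-0.12,0,0.4,0],[-0.25,-0.1,0.4,0],[-0.25,-0.1,0.4,0],[-0.25,-0.1,0.4,0]]'
python3 ang.py;python3 - <<'E'
from h import *
b=manip.grab_frame("side");cv2.imwrite("pics/p7.png",cv2.resize(b[140:300,150:410],None,fx=3,fy=3))
E
```

```text
t: 12.7
tool_pos: [432.1, 4.9, 68.9]
tool_rot: [-0.0, 0.766, 0.643, 0.0]
contact_force: [-4.4, 0.2, 15.7]
width: 0.242
gripper_force: 91.7
t: 13.2
tool_pos: [432.0, 4.8, 68.0]
tool_rot: [-0.0, 0.766, 0.643, -0.0]
contact_force: [-1.0, 0.0, -0.2]
width: 0.705
gripper_force: 0.0
t: 14.2
tool_pos: [332.4, -35.3, 228.3]
tool_rot: [0.0, 0.766, 0.642, 0.001]
contact_force: [-0.2, 0.8, -0.6]
width: 0.703
gripper_force: 0.0
640 [(150, np.float64(0.19)), (154, np.float64(0.21)), (186, np.float64(0.17)), (194, np.float64(0.23))]
235 [(95, np.float64(0.21)), (108, np.float64(0.19)), (112, np.float64(0.23)), (134, np.float64(0.17))]
```

View pics/p7.png

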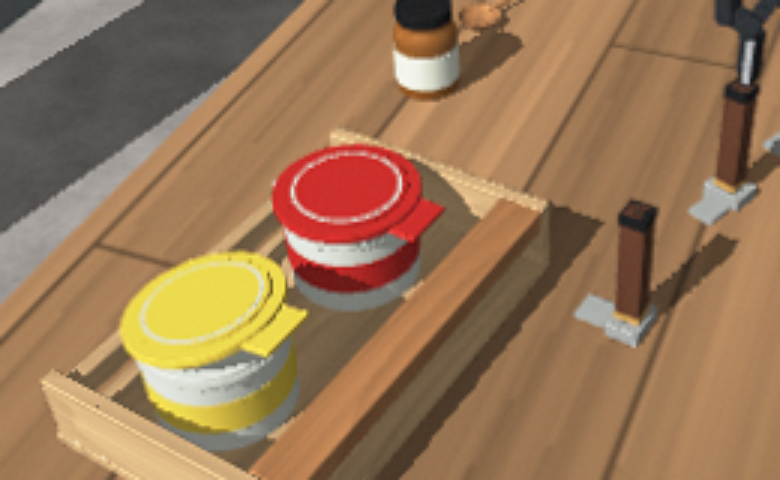

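The lifter stands upright and free at (635,270). The yellow lid is open by about 0.19 rad, the red lid is shut, and the gripper is clear.

```bash
python3 -c "from rig import manip;print(manip.close_job())"
```

```text
the job is handed in; nothing more can be done
None
```

The job is handed in: the yellow lid was levered open with the lifter (about 0.19 rad, lip roughly 27 mm up by camera estimate), the red lid looks shut, and the lifter stands upright and released on the bench; the judge's result was not shown.

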